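Clamp a straightedge flush to a lattice panel under a swing-over hold-down

TASK

Swing the stiff hold-down arm up and right back, clear of the front of the small lattice panel. Lay the aluminium straightedge flat on the bench, rib up, along the panel's front edge and about centred on it, and push it firmly up against that edge so it is flush all along. Then swing the arm back down and press it firmly home so its rubber pad bears on the straightedge's rib; let go and leave the other things on the bench where they are.

Things in the scene. Friction and masses are not known exactly. Their poses are not given: they have to be found in the camera images.
- jig: Fixed jig: light wooden framed lattice panel lying on the bench, 80 (x) by 240 (y) by 14 thick, with a hinge block behind it (jig x 80 to 130, 77 high). Origin: on the bench surface below the middle of the panel's front edge, the long edge facing the robot (an upright plane at jig x = 0). +x goes from that edge into the panel, +y along the edge, z up.
- hinge (a point): Axis of the hold-down arm's hinge, at jig (95, 0, 60) mm; the axis runs along jig y.
- holddown (a joint): Angle of the hold-down arm, rad: 0 = level, reaching over the panel towards jig -x; grows as it swings up, 1.57 = upright, 1.75 = stop, leaning back; lower stop -0.1. With the straightedge under its pad it stops at about 0. The hinge is stiff: the arm stays where it is left (up to about 5 N at the bar to move it).
- bar (a point): Middle of the arm's cross bar, its handle: round steel, 14 diameter, along jig y, 90 clear between the two side rods (10 diameter) that carry it. At arm angle a it lies at hinge + 185*(-cos a, 0, sin a) in jig axes. The arm's dark wooden beam (30 wide, 16 high) ends 133 from the hinge, so 45 is free between it and the bar.
- pad (a point): Round rubber pad (22 diameter, 18 high) under the arm's beam, 123 from the hinge. This point: the centre of its lower face, which with the arm level is 34 above the bench, 28 in front of the panel's front edge.
- straightedge: Loose aluminium straightedge, about 0.4 kg: flat plate 260 (x, its length) by 56 (y) by 6, with a grip rib 14 wide and 28 high along the whole middle of its top (overall height 34). Origin: centre of its underside. The two long edges are alike; laid flush its origin is 28 in front of the panel's front edge.
- guide: Loose hardwood guide block, 170 by 44 by 34, origin centre of underside. Bystander: leave alone.
- glue: Closed glue bottle, 56 diameter, 150 high, standing, origin centre of underside. Bystander: leave alone.
- lattice: Loose square lattice offcut, 100 by 100 by 12, origin centre of underside. Bystander: leave alone.

How it is judged:
By the outcome, as a careful person would: the job done as asked, in the order asked, and still so for the second after the job is handed in, with the robot touching nothing.
It also fails if it takes over 72 s, if anything falls off the work surface, if the arm or the gripper's body presses on something with over 40 N, if the wrist force passes 120 N, or if a joint passes its speed limit or range.

ROBOT

A 7-joint arm with a two-finger parallel gripper is mounted at the origin on the work surface. World frame = base frame: x ahead of the robot, y to its left, z up, the work surface at z = 0. Lengths are in mm, angles in rad, forces in N, time in s.
With the tool pointing down it reaches from about 425 to 950 mm from the base axis. Payload 16.7 kg.
Tool frame: the origin (TCP) lies on the centre line of the jaws, within the pads' length; the fingertips stand ahead of it and the grasp point (between the pads) lies 6 mm ahead of it (tip_extent is the z of the fingertips in the tool frame, in mm); z points along the fingers, y is the line along which they close (so a half turn about z gives the same grasp; the last joint's range is limited). The gripper opens to 94 mm and grips with 3 to 60 N. Pads are 16 mm wide; open, the fingers measure 119 mm over their backs; the gripper's body (75 mm by 177 mm) begins 78 mm behind the grasp point.
Start: joints at [1.081, 0.426, 0.074, 1.606, -0.034, 1.111, -0.067], TCP at [224.944, -636.377, 230.467] pointing down, gripper open.
Joint ranges: [-2.85, 2.85], [-0.5, 2.14], [-1.23, 1.37], [0.21, 2.46], [-1.02, 4.16], [0.16, 2.05], [-2.73, 2.73]. Speed limits (rad/s): [1.89, 1.89, 2.39, 2.39, 3.01, 3.01, 3.01].

INTERFACE

Orientations are given as a unit quaternion [x, y, z, w].
In Python, from rig import * gives the robot as it stands.
- The arm moves only by the shell command python3 -m handwheel 'ROWS' [OPENING]. ROWS is JSON, a list of rows, each a list of 2 entries, a list of its own where there are three numbers: the shift along the tool's x, y, z in mm, then the turn, a rotation vector about the tool's x, y, z in units of 8 degrees (1.0 is 8 degrees). A call has 1 to 8 rows; each row shifts and turns the commanded pose from where the row before left it, along the tool's axes as they then stand; what a row does not reach is not made up. A row lasts 1/10 s, in which the tool goes at most 50 mm and 8.59 degrees, less where a joint would pass 70% of its speed; a pose out of reach is approached as far as the arm can. A call with a gripper value outside its range is refused whole. OPENING is the closure, from 0 (fully open) to 1 (shut), set as the call begins (- or left out, the last holds). The fingers move at their own pace and stop on an object; the grip force is fixed at half the most. Time passes only in rows, so rows that do not move let the fingers close. It gives the time, the measured TCP pose, the force, the opening and the grip force at its end, in the units of the state.
- read_state(): the state, without advancing time (a new reading comes with each control period).
- capture(name): name is "scene" or "top"; returns a dict with "pixels" (400x640x3 uint8, red, green, blue), "camera_matrix" (3x3 intrinsics, pixels), "view" (4x4, takes a point from world to camera coordinates). Camera axes: x right, y down, z forward; pixel columns grow to the right and rows downward; lengths in mm; the calibration is good to about 2 mm. A picture is of the moment at which its call begins. There is no depth.
- job_done(): hands the job in; it is judged then, once.
The state is a dict: "t": time; "joint_positions": joint angles; "qvel": joint speeds; "effort": joint torques, N m; "ee_pos": TCP position; "tcp_rot": TCP orientation; "ft_force": force on the tool from outside, world axes, zero at the start; "ft_torque": the same for the moment, N m; "opening": finger opening in mm; "grasp_force": force on a finger pad.
Only numpy, scipy, OpenCV 4.12 (cv2) and the standard library are available. Lean on these libraries where they do the work, as an engineer would, in place of code of your own. Each camera call takes 0.05 s, during which the arm holds its last target. There are 200 camera calls.

## Working session

There is one attempt and no reset: what is moved stays moved. The work goes in short steps, Python scripts to look and compute and a shell command to move; the robot and the scene stay as the last step left them, time stands still between calls to the robot, and variables do not carry over. Pictures are saved under pics/ and viewed, at most 13 in all, crops included, and the job is handed in when it is done.

```bash
ls; mkdir -p pics
python3 - <<'E'
from rig import *
import cv2,numpy as np
for n in ("scene","top"):
    c=capture(n); cv2.imwrite(f"pics/{n}0.png",c["pixels"][:,:,::-1]); print(n,c["camera_matrix"],c["view"])
    np.savez(f"pics/{n}0.npz",**c)
s=read_state(); print(s)
E
```

```text
pics
scene [[430.66358859   0.         324.61433227]
 [  0.         430.66358859 192.25437508]
 [  0.           0.           1.        ]] [[-7.08368008e-01  7.05828942e-01 -4.50216964e-03  4.06816807e+02]
 [ 5.83339228e-01  5.81822661e-01 -5.66743095e-01 -3.07092962e+02]
 [-3.97404215e-01 -4.04088969e-01 -8.23882270e-01  1.30187762e+03]
 [ 0.00000000e+00  0.00000000e+00  0.00000000e+00  1.00000000e+00]]
top [[381.17375137   0.         317.52052567]
 [  0.         381.17375137 195.6815694 ]
 [  0.           0.           1.        ]] [[ 5.85378060e-03 -9.99977698e-01 -3.21511908e-03  1.24657854e+01]
 [-9.88036395e-01 -5.28831931e-03 -1.54130190e-01  5.53474118e+02]
 [ 1.54109750e-01  4.07889898e-03 -9.88045317e-01  1.09444542e+03]
 [ 0.00000000e+00  0.00000000e+00  0.00000000e+00  1.00000000e+00]]
{'t': 0.1, 'joint_positions': array([ 1.08152084,  0.42665347,  0.07385777,  1.60650701, -0.03405217,
        1.11079838, -0.06711458]), 'qvel': array([-0.00112966, -0.00040598,  0.00088213, -0.00209139,  0.00115175,
        0.00316152,  0.00026912]), 'effort': array([ 7.29572814e-03, -9.37465739e+01,  3.67606223e+00, -4.55044091e+01,
       -4.87060030e-02,  1.67229760e-02,  3.51095503e-05]), 'ee_pos': array([ 224.80605369, -636.09622116,  229.87232955]), 'tcp_rot': array([ 9.85605985e-01,  1.69057789e-01, -1.52600826e-04, -5.32484556e-04]), 'ft_force': array([ 0.32475776, -0.82810092,  0.01492171]), 'ft_torque': array([ 0.01036187, -0.05020246,  0.01604139]), 'grasp_force': 0.0, 'opening': 93.86258527409258}
```

View pics/scene0.png

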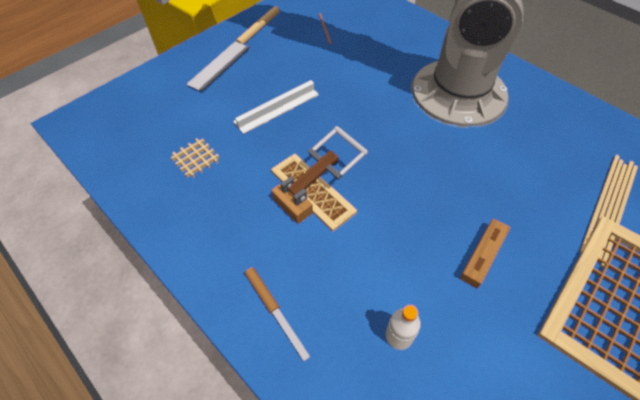

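View pics/top0.png

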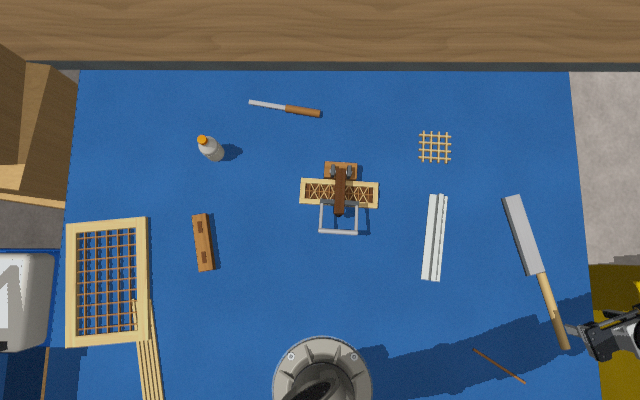

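The panel is at about (340,193) in the top view, with the arm bar at (339,232). The straightedge is at (435,237), the guide at (203,242), the glue at (210,148) and the offcut at (435,147). Next I'll crop in and measure.

```bash
cat > h.py <<'E'
from rig import *
import cv2,numpy as np
from scipy.spatial.transform import Rotation as R
def ray(c,u,v,z):
    K,V=c["camera_matrix"],c["view"]; r=V[:3,:3].T; o=-r@V[:3,3]
    d=r@np.linalg.solve(K,[u,v,1]); return o+d*(z-o[2])/d[2]
def proj(c,p):
    q=c["view"]@np.append(p,1); q=c["camera_matrix"]@q[:3]; return q[:2]/q[2]
def rect(c,m,z):
    """largest blob of mask -> min-area rect of its outline cast on plane z: centre, size, corners"""
    ct=max(cv2.findContours(m.astype(np.uint8),cv2.RETR_EXTERNAL,cv2.CHAIN_APPROX_NONE)[0],key=cv2.contourArea)
    P=np.array([ray(c,*p[0],z)[:2] for p in ct],np.float32)
    r=cv2.minAreaRect(P); return r,cv2.boxPoints(r)
def box(shape,u0,u1,v0,v1):
    m=np.zeros(shape[:2],bool); m[v0:v1,u0:u1]=1; return m
def st():
    s=read_state(); print("t",round(s["t"],2),"p",s["ee_pos"].round(1),"q",s["joint_positions"].round(2),"F",s["ft_force"].round(1),"op",round(s["opening"],1),"g",round(s["grasp_force"],1)); print(R.from_quat(s["tcp_rot"]).as_matrix().round(3)); return s
E
python3 - <<'E'
from h import *
c=dict(np.load("pics/top0.npz")); I=c["pixels"].astype(int); hsv=cv2.cvtColor(c["pixels"],cv2.COLOR_RGB2HSV)
notblue=~((hsv[...,0]>95)&(hsv[...,0]<125)&(hsv[...,1]>110))
grey=(hsv[...,1]<60)&(hsv[...,2]>120)
r,b=rect(c,grey&box(I.shape,410,460,180,295),6); print("straightedge@6",r,b)
r,b=rect(c,notblue&box(I.shape,410,460,180,295),6); print("nb@6",r,b)
m=(hsv[...,0]>8)&(hsv[...,0]<30)&(hsv[...,2]>150)&(hsv[...,1]<160)&box(I.shape,290,390,170,215)
r,b=rect(c,cv2.morphologyEx(m.astype(np.uint8),cv2.MORPH_CLOSE,np.ones((9,9))),14); print("panel",r,b)
for u,v in [(301,206),(378,208),(301,178),(379,182)]: print(ray(c,u,v,14))
cv2.imwrite("pics/z.png",cv2.resize(c["pixels"][150:290,290:460,::-1],None,fx=4,fy=4,interpolation=cv2.INTER_CUBIC))
E
```

```text
straightedge@6 ((438.4912109375, -338.3899230957031), (56.86345672607422, 266.05474853515625), 81.92748260498047) [[ 302.78943 -347.85938]
 [ 566.2079  -385.22046]
 [ 574.193   -328.92047]
 [ 310.77454 -291.5594 ]]
nb@6 ((437.8685302734375, -338.1473083496094), (57.76325988769531, 268.2437744140625), 81.9619369506836) [[ 301.0258  -347.99078]
 [ 566.63416 -385.49957]
 [ 574.7113  -328.30383]
 [ 309.1029  -290.79504]]
panel ((586.7863159179688, 18.794410705566406), (102.9951171875, 107.37405395507812), 0.3102692663669586) [[534.9988   72.20178]
 [535.5802  -35.1707 ]
 [638.57385 -34.61296]
 [637.99243  72.75952]]
[525.80537666  65.85889551  14.        ]
[ 520.94584528 -168.6195069    14.        ]
[612.8137663   66.94959587  14.        ]
[ 601.51715503 -173.19143943   14.        ]
```

View pics/z.png

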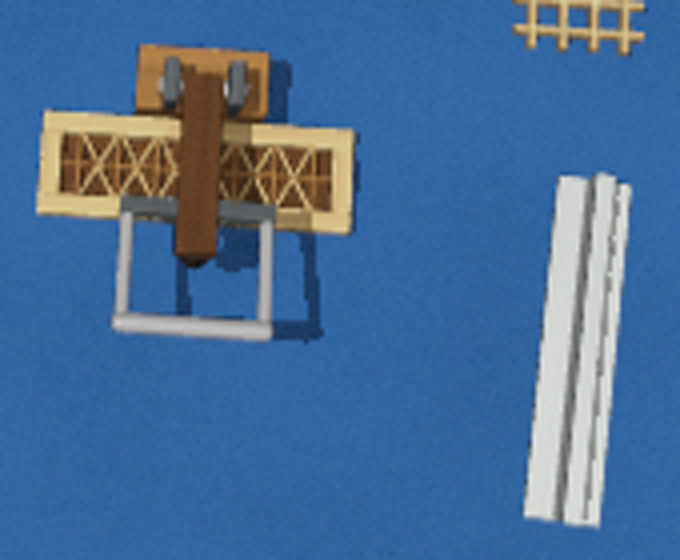

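```bash
cat >> h.py <<'E'
JO=None
E
python3 - <<'E'
from h import *
c=dict(np.load("pics/top0.npz"))
g=lambda u,v,z:ray(c,290+(u+.5)/4-.5,150+(v+.5)/4-.5,z)[:2]
fl,fr,bl,br=g(37,213,14),g(349,235,14),g(45,110,14),g(355,128,14)
print(fl,fr,bl,br,np.linalg.norm(fl-fr),np.linalg.norm(fl-bl),np.linalg.norm(fr-br))
y=(fl-fr)+(bl-br); y/=np.linalg.norm(y); x=np.array([y[1],-y[0]])
cen=(fl+fr+bl+br)/4; O=cen-40*x; print("jig O",O,"x",x,"yaw",np.arctan2(x[1],x[0]))
for z in (40,60,70,80,100):
    p=g(192,327,z)-O; jx=p@x; a=np.arcsin((z-60)/185); print(z,jx,p@y,"expect",95-185*np.cos(a))
pl=[g(558,176,6),g(524,518,6),g(600,527,6),g(632,184,6)]
print(pl,np.mean(pl,0)); d=(pl[0]-pl[1]+pl[3]-pl[2]);print(np.arctan2(d[1],d[0]),[np.linalg.norm(pl[i]-pl[(i+1)%4]) for i in range(4)])
r=[g(588,176,34),g(615,176,34),g(565,524,34),g(588,524,34)]; print("rib",(r[0]+r[1])/2,(r[2]+r[3])/2)
V=c["view"];print("cam",-V[:3,:3].T@V[:3,3])
# scene view check of jig
s=dict(np.load("pics/scene0.npz"))
for n,P in (("fl",(0,120,14)),("fr",(0,-120,14)),("bar0",(95-185,0,60))):
    w=O+x*P[0]+y*P[1]; print(n,proj(s,[*w,P[2]]))
E
```

```text
[535.38243307  72.46615197] [ 519.77777199 -165.17617535] [615.56315804  67.36970738] [ 602.68155629 -171.29177703] 238.15411224873102 80.34253172243382 83.12904447150271
jig O [528.42257586 -46.77001354] x [ 0.99821635 -0.05970024] yaw -0.05973576311814081
40 -80.75355479866305 -2.368194915451945 expect -88.91574157749523
60 -82.04458292986784 -1.4630770775214001 expect -90.0
70 -82.69009699547026 -1.0105181585561278 expect -89.72953201911167
80 -83.33561106107265 -0.5579592395908486 expect -88.91574157749523
100 -84.62663919227744 0.34715859833969687 expect -85.62391868188445
[array([ 567.41052891, -328.15882022]), array([ 309.3345976 , -292.75626067]), array([ 303.1247257 , -348.98880194]), array([ 561.47577981, -384.81322894])] [ 435.33640801 -338.67927794]
-0.13705796191831296 [np.float64(260.4928550723141), np.float64(56.5743864923355), np.float64(260.82303719170335), np.float64(56.96440356599141)]
rib [ 563.01838981 -352.64807769] [ 306.96040131 -323.35659927]
cam [ 378.11489051   10.92832296 1166.70881701]
fl [357.0368015  208.64419636]
fr [294.64966056 151.87823562]
bar0 [350.83040598 149.24594448]
```

```bash
sed -i '/JO=None/d' h.py
cat >> h.py <<'E'
O=np.array([528.4,-46.8]); YAW=-0.0597; X=np.array([np.cos(YAW),np.sin(YAW)]); Y=np.array([-X[1],X[0]])
def W(jx,jy,z): return np.array([*(O+X*jx+Y*jy),z])
def bar(a): return W(95-185*np.cos(a),0,60+185*np.sin(a))
def go(p,th,tilt=0):
    """shift (current tool axes, mm) then turn (8 deg units) to put the grasp point (6 ahead of TCP) at p, tool down, tool x at angle th"""
    s=st(); A=R.from_quat(s["tcp_rot"]); T=R.from_euler('z',th)*R.from_euler('x',np.pi)*R.from_euler('x',tilt)
    tcp=np.array(p)-T.as_matrix()[:,2]*6
    print("shift",A.inv().apply(tcp-s["ee_pos"]).round(1),"turn",((A.inv()*T).as_rotvec()/np.radians(8)).round(2))
E
python3 - <<'E'
from h import *
import rig; print([n for n in dir(rig) if not n.startswith('_')], getattr(rig,'tip_extent',None))
s=dict(np.load("pics/scene0.npz"))
for a in (0,.1,.2,.3,.4): print(a,proj(s,bar(a)).round(1),bar(a).round(1))
b=bar(.2); b[2]=200; go(b,1.511)
cv2.imwrite("pics/z2.png",cv2.resize(s["pixels"][110:240,260:390,::-1],None,fx=4,fy=4,interpolation=cv2.INTER_CUBIC))
E
```

```text
['Unreachable', 'capture', 'job_done', 'read_state', 'tip_extent'] 25.0
0 [350.8 149.2] [438.6 -41.4  60. ]
0.1 [350.9 144.6] [439.5 -41.5  78.5]
0.2 [350.4 140.3] [442.2 -41.7  96.8]
0.3 [349.4 136.4] [446.8 -41.9 114.7]
0.4 [347.8 132.8] [453.1 -42.3 132. ]
t 0.1 p [ 224.8 -636.1  229.9] q [ 1.08  0.43  0.07  1.61 -0.03  1.11 -0.07] F [ 0.3 -0.8  0. ] op 93.9 g 0.0
[[ 0.943  0.333 -0.   ]
 [ 0.333 -0.943  0.001]
 [-0.    -0.001 -1.   ]]
shift [ 403.1 -488.    24.4] turn [-0.01 -0.   -8.39]
```

View pics/z2.png

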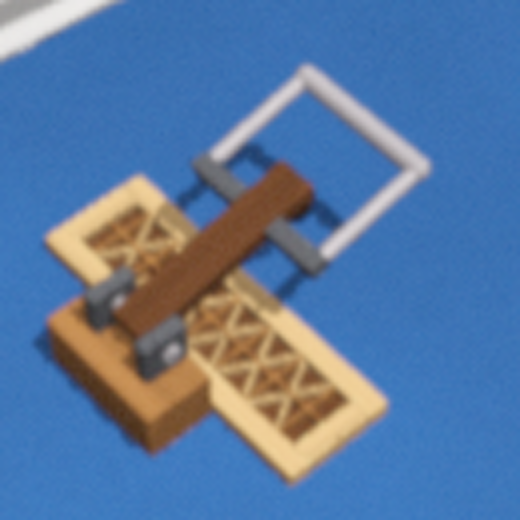

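The bar's midpoint is at crop (366,118), i.e. scene pixel (351,139). That puts the arm at about 0.22 rad with the bar at z≈100. Now I'll move above it.

```bash
A='python3 -m handwheel'
python3 -m handwheel '[[[25,-30,1.5],[0,0,0]],[[25,-30,1.5],[0,0,0]],[[25,-30,1.5],[0,0,0]],[[25,-30,1.5],[0,0,0]],[[25,-30,1.5],[0,0,0]],[[25,-30,1.5],[0,0,0]],[[25,-30,1.5],[0,0,0]],[[25,-30,1.5],[0,0,0]]]' 0.57
python3 -m handwheel '[[[25,-30,1.5],[0,0,0]],[[25,-30,1.5],[0,0,0]],[[25,-30,1.5],[0,0,0]],[[25,-30,1.5],[0,0,0]],[[25,-30,1.5],[0,0,0]],[[25,-30,1.5],[0,0,0]],[[25,-30,1.5],[0,0,0]],[[25,-30,1.5],[0,0,0]]]'
python3 -m handwheel '[[[0,0,0],[0,0,-1]],[[0,0,0],[0,0,-1]],[[0,0,0],[0,0,-1]],[[0,0,0],[0,0,-1]],[[0,0,0],[0,0,-1]],[[0,0,0],[0,0,-1]],[[0,0,0],[0,0,-1]],[[0,0,0],[0,0,-1]]]'
python3 -c "
from h import *
b=bar(.22);print(b); go(b,1.511)"
```

```text
t: 0.9
ee_pos: [333.7, -341.8, 218.3]
tcp_rot: [0.986, 0.169, -0.0, -0.0]
ft_force: [0.7, -0.4, 0.3]
opening: 40.6
grasp_force: 0.0
t: 1.7
ee_pos: [442.2, -49.0, 206.5]
tcp_rot: [0.986, 0.169, 0.0, 0.0]
ft_force: [1.0, -0.2, -0.4]
opening: 40.3
grasp_force: 0.0
t: 2.5
ee_pos: [441.9, -50.5, 206.3]
tcp_rot: [0.744, 0.668, -0.0, -0.0]
ft_force: [0.2, -0.1, -0.1]
opening: 40.0
grasp_force: 0.0
[443.01136457 -41.6962336  100.37248027]
t 2.5 p [441.9 -50.5 206.3] q [ 0.41  0.1  -0.47  2.1   0.06  0.95 -0.19] F [ 0.2 -0.1 -0.1] op 40.0 g 0.0
[[ 0.108  0.994 -0.   ]
 [ 0.994 -0.108  0.   ]
 [ 0.    -0.    -1.   ]]
shift [  8.9   0.2 100. ] turn [-0.   -0.   -0.35]
```

```bash
python3 -m handwheel '[[[9,0,0],[0,0,-0.35]],[[0,0,20],[0,0,0]],[[0,0,20],[0,0,0]],[[0,0,20],[0,0,0]],[[0,0,20],[0,0,0]],[[0,0,20],[0,0,0]],[[0,0,0],[0,0,0]]]'
python3 -m handwheel '[[[0,0,0],[0,0,0]],[[0,0,0],[0,0,0]],[[0,0,0],[0,0,0]],[[0,0,0],[0,0,0]]]' 1
python3 - <<'E'
from h import *
st(); c=capture("scene"); cv2.imwrite("pics/z3.png",cv2.resize(c["pixels"][60:240,240:430,::-1],None,fx=3,fy=3,interpolation=cv2.INTER_CUBIC))
E
```

```text
t: 3.2
ee_pos: [441.8, -40.8, 104.6]
tcp_rot: [0.73, 0.683, -0.001, -0.002]
ft_force: [0.1, -0.4, 0.2]
opening: 40.5
grasp_force: 0.0
t: 3.6
ee_pos: [443.0, -41.6, 107.0]
tcp_rot: [0.73, 0.684, -0.0, 0.0]
ft_force: [5.4, 1.1, 0.3]
opening: 13.4
grasp_force: 30.0
t 3.6 p [443.  -41.6 107. ] q [ 0.36  0.25 -0.46  2.2   0.17  0.73 -0.28] F [5.4 1.1 0.3] op 13.4 g 30.0
[[ 0.066  0.998  0.   ]
 [ 0.998 -0.066 -0.   ]
 [-0.     0.    -1.   ]]
```

View pics/z3.png

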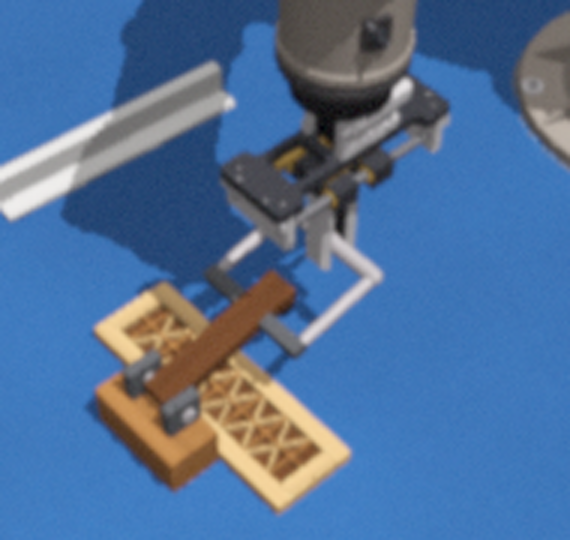

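The bar is held (opening 13.4). Now I'll swing it up along the arc; tool y matches jig +x.

```bash
python3 -m handwheel '[[[0,3,-11.2],[0,0,0]],[[0,3.4,-11],[0,0,0]],[[0,4.4,-10.7],[0,0,0]],[[0,4.8,-10.5],[0,0,0]],[[0,5.6,-10.1],[0,0,0]],[[0,6.1,-9.8],[0,0,0]],[[0,6.8,-9.3],[0,0,0]],[[0,7.3,-9],[0,0,0]]]'
python3 -m handwheel '[[[0,7.9,-8.4],[0,0,0]],[[0,8.4,-8],[0,0,0]],[[0,8.9,-7.3],[0,0,0]],[[0,9.3,-6.9],[0,0,0]],[[0,9.8,-6.1],[0,0,0]],[[0,10.1,-5.7],[0,0,0]],[[0,10.4,-4.9],[0,0,0]],[[0,10.7,-4.4],[0,0,0]]]'
python3 -c "
from h import *
go(bar(1.22),1.511)"
```

```text
t: 4.45
ee_pos: [483.8, -44.1, 188.7]
tcp_rot: [0.73, 0.684, -0.001, -0.001]
ft_force: [-7.6, 2.8, -0.1]
opening: 12.8
grasp_force: 30.0
t: 5.25
ee_pos: [560.1, -49.4, 241.1]
tcp_rot: [0.73, 0.684, -0.0, 0.0]
ft_force: [-6.9, -1.0, 6.9]
opening: 13.1
grasp_force: 30.0
t 5.25 p [560.1 -49.4 241.1] q [ 0.36  0.27 -0.46  1.83  0.13  1.08 -0.21] F [-6.9 -1.   6.9] op 13.1 g 30.0
[[ 0.065  0.998 -0.   ]
 [ 0.998 -0.065 -0.   ]
 [-0.    -0.    -1.   ]]
shift [ 0.7 -0.4  1.4] turn [-0.    0.   -0.04]
```

```bash
python3 -m handwheel '[[[0,11,-3.5],[0,0,0]],[[0,11.2,-3.1],[0,0,0]],[[0,11.4,-2.2],[0,0,0]],[[0,11.4,-1.6],[0,0,0]],[[0,11.5,-0.7],[0,0,0]],[[0,11.6,-0.1],[0,0,0]],[[0,11.5,0.7],[0,0,0]],[[0,11.5,1.3],[0,0,0]]]'
python3 -m handwheel '[[[0,3,0.4],[0,0,0]],[[0,0,0],[0,0,0]],[[0,0,0],[0,0,0]]]'
python3 -c "
from h import *
go(bar(1.72),1.511)"
```

```text
t: 6.05
ee_pos: [651.7, -55.5, 248.9]
tcp_rot: [0.73, 0.684, -0.0, 0.0]
ft_force: [-3.0, -2.0, 0.1]
opening: 13.1
grasp_force: 30.0
t: 6.35
ee_pos: [653.8, -55.6, 248.4]
tcp_rot: [0.73, 0.684, 0.0, 0.0]
ft_force: [2.0, -3.4, -1.3]
opening: 13.1
grasp_force: 30.0
t 6.35 p [653.8 -55.6 248.4] q [ 0.31  0.41 -0.43  1.61  0.19  1.16 -0.23] F [ 2.  -3.4 -1.3] op 13.1 g 30.0
[[ 0.065  0.998  0.   ]
 [ 0.998 -0.065 -0.   ]
 [-0.     0.    -1.   ]]
shift [ 1.3 -3.2 -0.5] turn [ 0.    0.   -0.04]
```

```bash
python3 -m handwheel '[[[0,0,0],[0,0,0]],[[0,0,0],[0,0,0]],[[0,0,0],[0,0,0]],[[0,0,-10],[0,0,0]],[[0,0,-20],[0,0,0]],[[0,0,-20],[0,0,0]],[[0,0,-20],[0,0,0]]]' 0.57
python3 -c "
from h import *
go([435.3,-338.5,130],-0.13)
s=capture('scene'); cv2.imwrite('pics/z4.png',cv2.resize(s['pixels'][60:240,200:430,::-1],None,fx=3,fy=3,interpolation=cv2.INTER_CUBIC))"
```

```text
t: 7.05
ee_pos: [653.7, -55.1, 320.2]
tcp_rot: [0.73, 0.684, 0.0, 0.0]
ft_force: [-0.0, 0.6, 0.6]
opening: 40.5
grasp_force: 0.0
t 7.05 p [653.7 -55.1 320.2] q [ 0.31  0.37 -0.44  1.52  0.16  1.29 -0.21] F [-0.   0.6  0.6] op 40.5 g 0.0
[[ 0.065  0.998  0.   ]
 [ 0.998 -0.065  0.   ]
 [ 0.     0.    -1.   ]]
shift [-297.  -199.6  184.1] turn [ 0.   -0.   11.72]
```

View pics/z4.png

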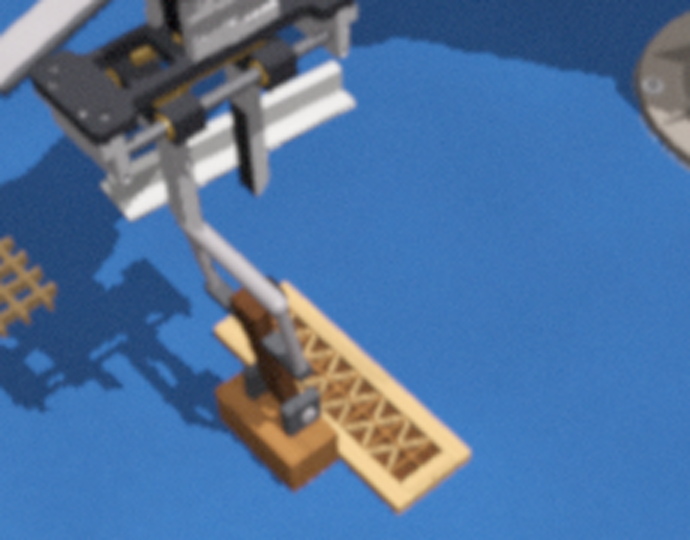

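The arm leans back at (250,330) in the crop, well clear of the panel front. Next I'll move to the straightedge.

```bash
python3 -m handwheel '[[[-37,-25,0],[0,0,0]],[[-37,-25,0],[0,0,0]],[[-37,-25,0],[0,0,0]],[[-37,-25,0],[0,0,0]],[[-37,-25,0],[0,0,0]],[[-37,-25,0],[0,0,0]],[[-37,-25,0],[0,0,0]],[[-37,-25,0],[0,0,0]]]' 0.4
python3 -m handwheel '[[[0,0,20],[0,0,1]],[[0,0,25],[0,0,1]],[[0,0,25],[0,0,1]],[[0,0,25],[0,0,1]],[[0,0,20],[0,0,1]],[[0,0,20],[0,0,1]],[[0,0,20],[0,0,1]],[[0,0,20],[0,0,1]]]'
python3 -m handwheel '[[[0,0,0],[0,0,1]],[[0,0,0],[0,0,1]],[[0,0,0],[0,0,1]],[[0,0,0],[0,0,0.7]],[[0,0,0],[0,0,0]]]'
python3 -c "
from h import *
go([435.3,-338.5,28],-0.13)"
```

```text
t: 7.9
ee_pos: [433.7, -338.8, 319.5]
tcp_rot: [0.73, 0.684, 0.0, 0.001]
ft_force: [1.7, -0.2, 0.2]
opening: 56.7
grasp_force: 0.0
t: 8.7
ee_pos: [435.3, -337.7, 143.5]
tcp_rot: [0.982, 0.19, 0.0, 0.0]
ft_force: [0.4, 0.3, -0.9]
opening: 56.7
grasp_force: 0.0
t: 9.2
ee_pos: [435.3, -337.6, 144.2]
tcp_rot: [0.998, -0.065, 0.0, 0.0]
ft_force: [-0.2, -0.4, -0.1]
opening: 56.4
grasp_force: 0.0
t 9.2 p [ 435.3 -337.6  144.2] q [ 0.57  0.32 -0.03  1.97  0.01  0.85 -1.17] F [-0.2 -0.4 -0.1] op 56.4 g 0.0
[[ 0.992 -0.129  0.001]
 [-0.129 -0.992 -0.   ]
 [ 0.001  0.    -1.   ]]
shift [  0.    0.9 110.2] turn [ 0.   -0.01  0.  ]
```

```bash
python3 -m handwheel '[[[0,1,25],[0,0,0]],[[0,0,25],[0,0,0]],[[0,0,25],[0,0,0]],[[0,0,20],[0,0,0]],[[0,0,10],[0,0,0]],[[0,0,5],[0,0,0]],[[0,0,0],[0,0,0]]]'
python3 -m handwheel '[[[0,0,0],[0,0,0]],[[0,0,0],[0,0,0]],[[0,0,0],[0,0,0]],[[0,0,0],[0,0,0]],[[0,0,0],[0,0,0]],[[0,0,0],[0,0,0]]]' 1
python3 -m handwheel '[[[0,0,-10],[0,0,0]],[[0,0,-10],[0,0,0]],[[0,0,-10],[0,0,0]],[[0,0,-10],[0,0,0]],[[0,0,-10],[0,0,0]],[[0,0,0],[0,0,0]]]'
python3 -c "
from h import *
go(W(-45,0,80),1.511)
c=capture('scene'); cv2.imwrite('pics/z5.png',cv2.resize(c['pixels'][30:230,200:430,::-1],None,fx=3,fy=3))"
```

```text
t: 9.9
ee_pos: [434.9, -338.7, 33.7]
tcp_rot: [0.998, -0.063, 0.0, -0.0]
ft_force: [0.8, -0.0, -0.1]
opening: 56.1
grasp_force: 0.0
t: 10.5
ee_pos: [434.8, -338.7, 33.7]
tcp_rot: [0.998, -0.064, 0.0, 0.0]
ft_force: [-1.2, 0.9, 2.2]
opening: 13.6
grasp_force: 30.0
t: 11.1
ee_pos: [435.4, -339.1, 85.3]
tcp_rot: [0.998, -0.064, 0.001, 0.001]
ft_force: [-0.3, -0.9, -5.0]
opening: 13.7
grasp_force: 30.0
t 11.1 p [ 435.4 -339.1   85.3] q [ 0.57  0.41 -0.03  2.01  0.02  0.73 -1.17] F [-0.3 -0.9 -5. ] op 13.7 g 30.0
[[ 0.992 -0.128  0.002]
 [-0.128 -0.992 -0.001]
 [ 0.002  0.001 -1.   ]]
shift [  10.  -298.7   -1. ] turn [ 2.000e-02 -1.000e-02 -1.174e+01]
```

View pics/z5.png

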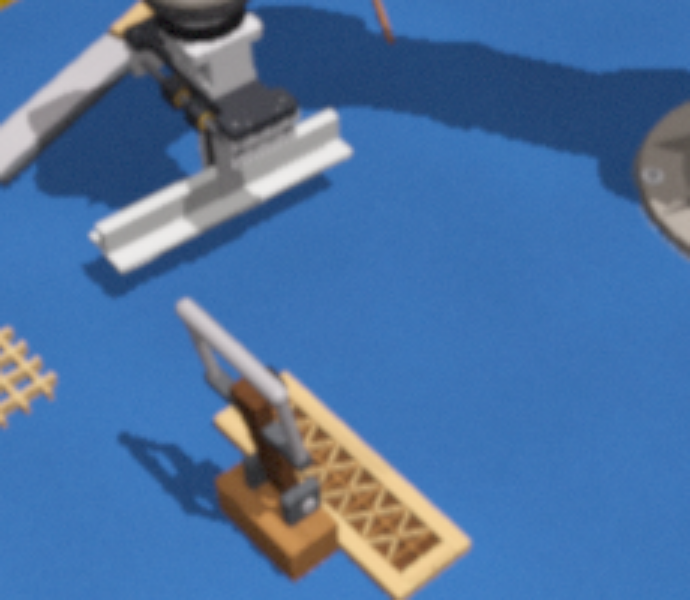

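It is held level at its middle. Carrying it over, turning and checking.

```bash
python3 -m handwheel '[[[1,-20,0],[0,0,0]],[[1,-30,0],[0,0,0]],[[1,-30,0],[0,0,-0.4]],[[0,0,0],[0,0,-0.8]],[[0,0,0],[0,0,-0.8]],[[0,0,0],[0,0,-0.8]],[[0,0,0],[0,0,-0.8]],[[0,0,0],[0,0,-0.8]]]'
python3 -m handwheel '[[[0,0,0],[0,0,-0.8]],[[0,0,0],[0,0,-0.8]],[[0,0,0],[0,0,-0.8]],[[0,0,0],[0,0,-0.8]],[[0,0,0],[0,0,-0.8]],[[0,0,0],[0,0,-0.8]],[[0,0,0],[0,0,-0.8]],[[0,0,0],[0,0,-0.8]]]'
python3 -m handwheel '[[[0,0,0],[0,0,-0.8]],[[0,0,0],[0,0,-0.2]],[[0,0,0],[0,0,0]]]'
python3 -c "
from h import *
go(W(-50,0,80),1.511)"
```

```text
t: 11.95
ee_pos: [447.6, -259.5, 83.1]
tcp_rot: [0.97, 0.243, -0.0, -0.0]
ft_force: [-0.3, 0.0, -3.9]
opening: 13.9
grasp_force: 30.0
t: 12.75
ee_pos: [447.6, -259.6, 83.1]
tcp_rot: [0.77, 0.638, -0.0, -0.0]
ft_force: [-0.4, -0.9, -4.0]
opening: 14.0
grasp_force: 30.0
t: 13.05
ee_pos: [447.7, -259.7, 83.3]
tcp_rot: [0.726, 0.688, 0.0, -0.0]
ft_force: [-0.8, 0.1, -3.8]
opening: 13.6
grasp_force: 30.0
t 13.05 p [ 447.7 -259.7   83.3] q [ 0.75  0.39 -0.42  2.06  0.23  0.73  0.13] F [-0.8  0.1 -3.8] op 13.6 g 30.0
[[ 0.053  0.999 -0.   ]
 [ 0.999 -0.053  0.   ]
 [ 0.    -0.    -1.   ]]
shift [217.2  19.3  -2.6] turn [-0.   -0.    0.05]
```

```bash
python3 -m handwheel '[[[20,2,0],[0,0,0]],[[30,3,0],[0,0,0]],[[30,3,0],[0,0,0]],[[30,3,0],[0,0,0]],[[30,3,0],[0,0,0]],[[30,3,0],[0,0,0]],[[30,2,0],[0,0,0]],[[17,0,0],[0,0,0.05]]]'
python3 -m handwheel '[[[0,0,10],[0,0,0]],[[0,0,10],[0,0,0]],[[0,0,10],[0,0,0]],[[0,0,10],[0,0,0]],[[0,0,6],[0,0,0]],[[0,0,0],[0,0,0]]]'
python3 - <<'E'
from h import *
go(W(-28,0,28),1.511)
c=capture("top"); cv2.imwrite("pics/z6.png",cv2.resize(c["pixels"][150:270,260:420,::-1],None,fx=4,fy=4,interpolation=cv2.INTER_CUBIC))
E
```

```text
t: 13.85
ee_pos: [478.3, -41.4, 83.7]
tcp_rot: [0.728, 0.686, 0.0, -0.0]
ft_force: [-0.2, -1.2, -4.4]
opening: 13.6
grasp_force: 30.0
t: 14.45
ee_pos: [477.4, -44.2, 36.6]
tcp_rot: [0.728, 0.686, -0.001, -0.001]
ft_force: [-0.3, 0.7, -5.7]
opening: 13.8
grasp_force: 30.0
t 14.45 p [477.4 -44.2  36.6] q [ 0.34  0.43 -0.45  2.16  0.32  0.61 -0.4 ] F [-0.3  0.7 -5.7] op 13.8 g 30.0
[[ 0.059  0.998 -0.002]
 [ 0.998 -0.059  0.   ]
 [ 0.    -0.002 -1.   ]]
shift [ 0.5 23.1  2.5] turn [-0.01 -0.    0.01]
```

View pics/z6.png

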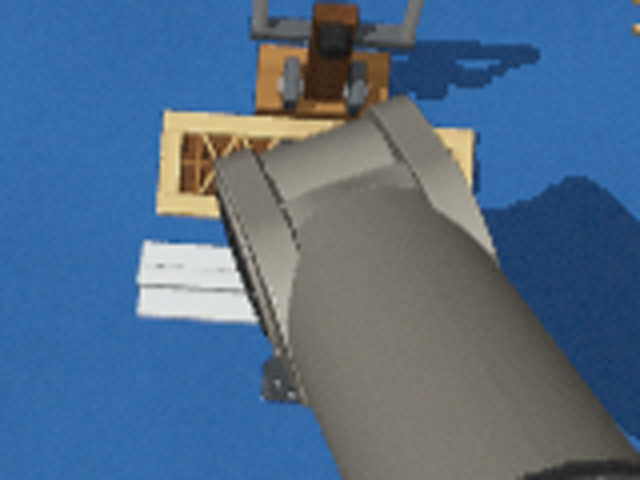

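```bash
python3 -m handwheel '[[[-2,0,1.5],[0,0,0]],[[0,0,1.2],[0,0,0]],[[0,3,0],[0,0,0]],[[0,4,0],[0,0,0]],[[0,4,0],[0,0,0]],[[0,4,0],[0,0,0]],[[0,3,0],[0,0,0]],[[0,0,0],[0,0,0]]]'
python3 -m handwheel '[[[0,2,0],[0,0,0]],[[0,2,0],[0,0,0]],[[0,1,0],[0,0,0]],[[0,1,0],[0,0,0]],[[0,0,0],[0,0,0]]]'
python3 -c "
from h import *
go(W(-28,0,28),1.511)"
```

```text
t: 15.3
ee_pos: [496.3, -46.9, 34.9]
tcp_rot: [0.727, 0.686, 0.0, 0.0]
ft_force: [0.7, 0.1, -5.0]
opening: 13.9
grasp_force: 30.0
t: 15.8
ee_pos: [499.8, -47.3, 34.4]
tcp_rot: [0.727, 0.686, -0.002, -0.001]
ft_force: [-9.7, 2.1, 1.5]
opening: 13.9
grasp_force: 30.0
t 15.8 p [499.8 -47.3  34.4] q [ 0.34  0.46 -0.44  2.11  0.33  0.63 -0.39] F [-9.7  2.1  1.5] op 13.9 g 30.0
[[ 0.058  0.998 -0.004]
 [ 0.998 -0.058 -0.   ]
 [-0.001 -0.004 -1.   ]]
shift [2.2 0.5 0.4] turn [-0.03  0.    0.01]
```

```bash
python3 -m handwheel '[[[0,1,0],[0,0,0]],[[0,1,0],[0,0,0]],[[0,1,0],[0,0,0]],[[0,0,0],[0,0,0]],[[0,0,0],[0,0,0]]]'
python3 -m handwheel '[[[0,1,0],[0,0,0]],[[0,1,0],[0,0,0]],[[0,0,0],[0,0,0]],[[0,0,0],[0,0,0]]]'
python3 -c "
from h import *
st()"
```

```text
t: 16.3
ee_pos: [499.9, -47.4, 33.9]
tcp_rot: [0.727, 0.686, -0.004, -0.003]
ft_force: [-24.6, 3.0, 12.8]
opening: 13.7
grasp_force: 30.0
t: 16.7
ee_pos: [500.1, -47.4, 33.8]
tcp_rot: [0.727, 0.686, -0.005, -0.004]
ft_force: [-36.3, 4.7, 27.2]
opening: 13.5
grasp_force: 30.0
t 16.7 p [500.1 -47.4  33.8] q [ 0.33  0.47 -0.44  2.11  0.33  0.64 -0.39] F [-36.3   4.7  27.2] op 13.5 g 30.0
[[ 0.058  0.998 -0.013]
 [ 0.998 -0.058 -0.001]
 [-0.002 -0.012 -1.   ]]
```

```bash
python3 -m handwheel '[[[0,-3,0],[0,0,0]],[[0,-2,0],[0,0,0]],[[0,0,0],[0,0,0]]]'
python3 -m handwheel '[[[0,0,0],[0,0,0]],[[0,0,0],[0,0,0]],[[0,0,0],[0,0,0]],[[0,0,-10],[0,0,0]],[[0,0,-20],[0,0,0]],[[0,0,-20],[0,0,0]],[[0,0,0],[0,0,0]]]' 0.57
python3 -m handwheel '[[[0,-45,0],[0,0,0]],[[-40,0,0],[0,0,0]],[[-40,0,0],[0,0,0]],[[-10,0,0],[0,0,0]],[[0,0,0],[0,0,0]]]' 1
python3 - <<'E'
from h import *
go(W(-80,-90,20.5),1.511)
for n,(a,b,e,d) in {"scene":(90,240,260,400)}.items():
    c=capture(n); cv2.imwrite("pics/z7.png",cv2.resize(c["pixels"][a:b,e:d,::-1],None,fx=4,fy=4,interpolation=cv2.INTER_CUBIC)); np.savez("pics/scene7.npz",**c)
c=capture("top"); np.savez("pics/top7.npz",**c)
E
```

```text
t: 17.0
ee_pos: [499.7, -47.4, 34.3]
tcp_rot: [0.727, 0.686, -0.001, -0.001]
ft_force: [-9.8, 2.1, -4.2]
opening: 13.5
grasp_force: 30.0
t: 17.7
ee_pos: [503.5, -47.3, 87.8]
tcp_rot: [0.727, 0.686, 0.001, 0.002]
ft_force: [0.2, 0.4, 0.0]
opening: 40.6
grasp_force: 0.0
t: 18.2
ee_pos: [451.5, -136.0, 84.9]
tcp_rot: [0.728, 0.685, -0.0, 0.0]
ft_force: [-0.4, 0.6, 0.1]
opening: 3.8
grasp_force: 0.0
t 18.2 p [ 451.5 -136.    84.9] q [ 0.56  0.33 -0.47  2.16  0.23  0.7  -0.12] F [-0.4  0.6  0.1] op 3.8 g 0.0
[[ 0.061  0.998  0.   ]
 [ 0.998 -0.061 -0.   ]
 [-0.     0.    -1.   ]]
shift [ 3.6 -8.6 58.4] turn [ 0.    0.   -0.01]
```

View pics/z7.png

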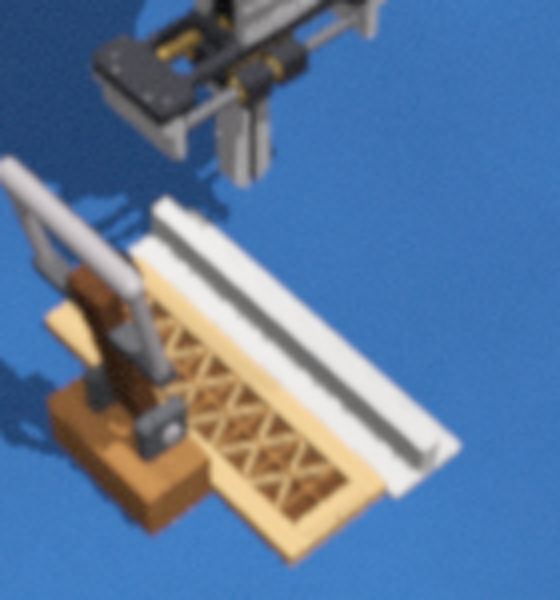

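The straightedge sits along the panel front in the crop, from (150,240) to (390,490), and looks flush with about equal overhang at each end. I'll firm up both ends with low pushes on its rear edge.

```bash
python3 -m handwheel '[[[3.5,-9,20],[0,0,0]],[[0,0,20],[0,0,0]],[[0,0,12],[0,0,0]],[[0,0,6],[0,0,0]],[[0,0,0],[0,0,0]],[[0,0,0],[0,0,0]]]' 1
python3 -m handwheel '[[[0,4,0],[0,0,0]],[[0,3,0],[0,0,0]],[[0,2,0],[0,0,0]],[[0,1,0],[0,0,0]],[[0,1,0],[0,0,0]],[[0,0,0],[0,0,0]]]'
python3 -c "
from h import *
s=st(); p=s['ee_pos'][:2]-O; print(p@X,p@Y)"
```

```text
t: 18.9
ee_pos: [443.3, -130.3, 27.3]
tcp_rot: [0.727, 0.686, 0.0, 0.0]
ft_force: [0.2, 0.1, 0.7]
opening: 0.2
grasp_force: 0.0
t: 19.5
ee_pos: [453.9, -131.2, 26.9]
tcp_rot: [0.727, 0.686, 0.0, -0.0]
ft_force: [0.1, 0.6, 0.1]
opening: 0.8
grasp_force: 0.0
t 19.5 p [ 453.9 -131.2   26.9] q [ 0.5   0.44 -0.42  2.19  0.32  0.58 -0.21] F [0.1 0.6 0.1] op 0.8 g 0.0
[[ 0.058  0.998  0.   ]
 [ 0.998 -0.058  0.   ]
 [ 0.     0.    -1.   ]]
-69.29923129540138 -88.68608202937372
```

```bash
python3 -m handwheel '[[[0,1,0],[0,0,0]],[[0,1,0],[0,0,0]],[[0,1,0],[0,0,0]],[[0,1,0],[0,0,0]],[[0,0,0],[0,0,0]],[[0,0,0],[0,0,0]]]'
python3 -m handwheel '[[[0,1,0],[0,0,0]],[[0,1,0],[0,0,0]],[[0,0,0],[0,0,0]]]'
python3 -c "
from h import *
s=st(); p=s['ee_pos'][:2]-O; print(p@X,p@Y)"
```

```text
t: 20.1
ee_pos: [457.9, -131.4, 26.9]
tcp_rot: [0.727, 0.686, 0.0, -0.0]
ft_force: [-0.6, -0.8, -0.4]
opening: 0.5
grasp_force: 0.0
t: 20.4
ee_pos: [459.5, -131.5, 26.8]
tcp_rot: [0.727, 0.686, -0.0, -0.0]
ft_force: [-2.0, -0.7, 1.0]
opening: 0.4
grasp_force: 1.3
t 20.4 p [ 459.5 -131.5   26.8] q [ 0.5   0.44 -0.42  2.17  0.32  0.58 -0.21] F [-2.  -0.7  1. ] op 0.4 g 1.3
[[ 0.058  0.998 -0.001]
 [ 0.998 -0.058  0.   ]
 [ 0.    -0.001 -1.   ]]
-63.71674569875507 -88.67161518190179
```

```bash
python3 -m handwheel '[[[0,1,0],[0,0,0]],[[0,1,0],[0,0,0]],[[0,0,0],[0,0,0]],[[0,0,0],[0,0,0]]]'
python3 -m handwheel '[[[0,1,0],[0,0,0]],[[0,1,0],[0,0,0]],[[0,0,0],[0,0,0]],[[0,0,0],[0,0,0]]]'
python3 -c "
from h import *
s=st(); p=s['ee_pos'][:2]-O; print(p@X,p@Y)"
```

```text
t: 20.8
ee_pos: [459.9, -131.5, 26.5]
tcp_rot: [0.727, 0.686, -0.001, -0.001]
ft_force: [-11.0, 1.7, 7.9]
opening: 0.6
grasp_force: 6.9
t: 21.2
ee_pos: [460.2, -131.6, 26.3]
tcp_rot: [0.727, 0.686, -0.002, -0.002]
ft_force: [-20.5, 3.1, 19.1]
opening: 0.6
grasp_force: 13.6
t 21.2 p [ 460.2 -131.6   26.3] q [ 0.49  0.45 -0.42  2.17  0.32  0.59 -0.21] F [-20.5   3.1  19.1] op 0.6 g 13.6
[[ 0.058  0.998 -0.007]
 [ 0.998 -0.058 -0.   ]
 [-0.001 -0.007 -1.   ]]
-63.01146939236247 -88.74899205362517
```

This end is firm at 20 N. Now the other end.

```bash
python3 -m handwheel '[[[0,-8,-1],[0,0,0]],[[0,-8,0],[0,0,0]],[[35,0,0],[0,0,0]],[[35,0,0],[0,0,0]],[[35,0,0],[0,0,0]],[[35,0,0],[0,0,0]],[[35,0,0],[0,0,0]],[[0,0,0],[0,0,0]]]'
python3 -m handwheel '[[[0,4,0],[0,0,0]],[[0,3,0],[0,0,0]],[[0,2,0],[0,0,0]],[[0,1,0],[0,0,0]],[[0,1,0],[0,0,0]],[[0,0,0],[0,0,0]]]'
python3 -c "
from h import *
s=st(); p=s['ee_pos'][:2]-O; print(p@X,p@Y)"
```

```text
t: 22.0
ee_pos: [458.6, 48.5, 28.3]
tcp_rot: [0.725, 0.688, 0.001, -0.0]
ft_force: [0.5, -0.4, -0.5]
opening: 0.5
grasp_force: 0.0
t: 22.6
ee_pos: [469.1, 42.9, 27.9]
tcp_rot: [0.728, 0.686, 0.0, -0.0]
ft_force: [-0.4, 0.4, 0.3]
opening: 0.6
grasp_force: 0.0
t 22.6 p [469.1  42.9  27.9] q [ 0.15  0.44 -0.44  2.19  0.33  0.58 -0.6 ] F [-0.4  0.4  0.3] op 0.6 g 0.0
[[ 0.059  0.998  0.   ]
 [ 0.998 -0.059  0.   ]
 [ 0.     0.    -1.   ]]
-64.51775164179755 85.98542746841966
```

```bash
python3 -m handwheel '[[[0,1,1],[0,0,0]],[[0,1,0],[0,0,0]],[[0,1,0],[0,0,0]],[[0,0,0],[0,0,0]],[[0,0,0],[0,0,0]]]'
python3 -m handwheel '[[[0,1,0],[0,0,0]],[[0,1,0],[0,0,0]],[[0,0,0],[0,0,0]],[[0,0,0],[0,0,0]]]'
python3 -c "
from h import *
s=st(); p=s['ee_pos'][:2]-O; print(p@X,p@Y)"
```

```text
t: 23.1
ee_pos: [470.5, 43.0, 26.6]
tcp_rot: [0.727, 0.686, -0.001, -0.001]
ft_force: [-9.3, 0.7, 7.6]
opening: 0.3
grasp_force: 5.8
t: 23.5
ee_pos: [470.8, 42.9, 26.4]
tcp_rot: [0.727, 0.686, -0.003, -0.001]
ft_force: [-18.6, 3.3, 18.1]
opening: 0.2
grasp_force: 12.8
t 23.5 p [470.8  42.9  26.4] q [ 0.15  0.44 -0.44  2.18  0.33  0.59 -0.6 ] F [-18.6   3.3  18.1] op 0.2 g 12.8
[[ 0.057  0.998 -0.006]
 [ 0.998 -0.057 -0.001]
 [-0.002 -0.006 -1.   ]]
-62.863033527937745 86.11032724399342
```

Both ends bear at the same jig x (-63.0 and -62.9), so it is flush. Going back for the bar.

```bash
python3 -m handwheel '[[[0,-8,-1],[0,0,0]],[[0,-8,0],[0,0,0]],[[0,0,-40],[0,0,0]],[[0,0,-50],[0,0,0]],[[0,0,-50],[0,0,0]],[[0,0,-50],[0,0,0]],[[0,0,-50],[0,0,0]],[[0,0,-50],[0,0,0]]]' 0.57
python3 -c "
from h import *
b=bar(1.737);print(b);go(b,1.511)"
```

```text
t: 24.3
ee_pos: [457.4, 43.8, 320.2]
tcp_rot: [0.727, 0.686, 0.0, 0.001]
ft_force: [0.8, 0.1, -0.3]
opening: 40.7
grasp_force: 0.0
[653.78254472 -54.29424342 242.45068792]
t 24.3 p [457.4  43.8 320.2] q [ 0.32  0.02 -0.56  1.92  0.01  1.2  -0.3 ] F [ 0.8  0.1 -0.3] op 40.7 g 0.0
[[ 0.058  0.998  0.001]
 [ 0.998 -0.058 -0.   ]
 [-0.     0.001 -1.   ]]
shift [-86.5 201.7  72. ] turn [0.01 0.   0.01]
```

```bash
python3 -m handwheel '[[[-14,33,0],[0,0,0]],[[-14,33,0],[0,0,0]],[[-14,34,0],[0,0,0]],[[-14,34,0],[0,0,0]],[[-14,34,0],[0,0,0]],[[-16,34,0],[0,0,0]],[[0,0,0],[0,0,0]]]'
python3 -m handwheel '[[[0,0,25],[0,0,0]],[[0,0,25],[0,0,0]],[[0,0,15],[0,0,0]],[[0,0,7],[0,0,0]],[[0,0,0],[0,0,0]]]'
python3 -m handwheel '[[[0,0,0],[0,0,0]],[[0,0,0],[0,0,0]],[[0,0,0],[0,0,0]],[[0,0,0],[0,0,0]]]' 1
python3 -c "
from h import *
go(bar(1.737),1.511)"
```

```text
t: 25.0
ee_pos: [657.1, -56.7, 316.1]
tcp_rot: [0.729, 0.685, -0.0, -0.0]
ft_force: [-0.7, -0.4, -1.2]
opening: 40.3
grasp_force: 0.0
t: 25.5
ee_pos: [654.4, -53.6, 245.5]
tcp_rot: [0.727, 0.686, -0.0, -0.0]
ft_force: [1.0, 0.4, -0.1]
opening: 40.6
grasp_force: 0.0
t: 25.9
ee_pos: [654.9, -53.8, 246.4]
tcp_rot: [0.727, 0.686, 0.0, 0.0]
ft_force: [0.6, -0.3, 3.4]
opening: 13.2
grasp_force: 30.0
t 25.9 p [654.9 -53.8 246.4] q [ 0.33  0.42 -0.46  1.61  0.2   1.16 -0.24] F [ 0.6 -0.3  3.4] op 13.2 g 30.0
[[ 0.058  0.998  0.001]
 [ 0.998 -0.058 -0.   ]
 [-0.     0.001 -1.   ]]
shift [-0.6 -1.  -2. ] turn [0.   0.   0.01]
```

```bash
python3 -m handwheel '[[[0,-3,-1.5],[0,0,0]],[[0,-11.5,-1.3],[0,0,0]],[[0,-11.5,-0.7],[0,0,0]],[[0,-11.6,0.1],[0,0,0]],[[0,-11.5,0.7],[0,0,0]],[[0,-11.4,1.6],[0,0,0]],[[0,-11.4,2.2],[0,0,0]],[[0,-11.2,3.1],[0,0,0]]]'
python3 -m handwheel '[[[0,-11,3.5],[0,0,0]],[[0,-10.7,4.4],[0,0,0]],[[0,-10.4,4.9],[0,0,0]],[[0,-10.1,5.7],[0,0,0]],[[0,-9.8,6.1],[0,0,0]],[[0,-9.3,6.9],[0,0,0]],[[0,-8.9,7.3],[0,0,0]],[[0,-8.4,8],[0,0,0]]]'
python3 -c "
from h import *
go(bar(.7825),1.511)"
```

```text
t: 26.7
ee_pos: [570.8, -48.5, 241.8]
tcp_rot: [0.727, 0.686, 0.0, 0.0]
ft_force: [3.8, 2.7, 3.0]
opening: 13.5
grasp_force: 30.0
t: 27.5
ee_pos: [492.4, -44.3, 194.2]
tcp_rot: [0.727, 0.686, -0.0, -0.0]
ft_force: [3.1, 4.4, 1.7]
opening: 13.1
grasp_force: 30.0
t 27.5 p [492.4 -44.3 194.2] q [ 0.41  0.21 -0.5   2.02  0.12  0.95 -0.21] F [3.1 4.4 1.7] op 13.1 g 30.0
[[ 0.058  0.998 -0.   ]
 [ 0.998 -0.058  0.   ]
 [ 0.    -0.    -1.   ]]
shift [-0.4 -0.2 -2.2] turn [-0.   -0.    0.01]
```

```bash
python3 -m handwheel '[[[0,-7.9,6.4],[0,0,0]],[[0,-7.3,9],[0,0,0]],[[0,-6.8,9.3],[0,0,0]],[[0,-6.1,9.8],[0,0,0]],[[0,-5.6,10.1],[0,0,0]],[[0,-4.8,10.5],[0,0,0]],[[0,-4.4,10.7],[0,0,0]],[[0,-3.4,11],[0,0,0]]]'
python3 -m handwheel '[[[0,-3,11.2],[0,0,0]],[[0,-1.8,8],[0,0,0]],[[0,-1.3,8],[0,0,0]],[[0,-0.7,7],[0,0,0]],[[0,-0.3,5],[0,0,0]],[[0,0,0],[0,0,0]]]'
python3 -c "
from h import *
go(bar(0),1.511)"
```

```text
t: 28.3
ee_pos: [446.1, -41.7, 117.0]
tcp_rot: [0.727, 0.686, -0.0, -0.0]
ft_force: [-2.1, 3.8, 3.2]
opening: 12.4
grasp_force: 30.0
t: 28.9
ee_pos: [438.7, -41.2, 77.6]
tcp_rot: [0.727, 0.686, -0.001, -0.001]
ft_force: [-4.0, 4.0, -1.9]
opening: 13.1
grasp_force: 30.0
t 28.9 p [438.7 -41.2  77.6] q [ 0.37  0.3  -0.47  2.22  0.22  0.66 -0.33] F [-4.   4.  -1.9] op 13.1 g 30.0
[[ 0.058  0.998 -0.003]
 [ 0.998 -0.058  0.   ]
 [ 0.    -0.003 -1.   ]]
shift [-0.2 -0.1 11.6] turn [-0.02 -0.    0.01]
```

```bash
python3 -m handwheel '[[[0,0,3],[0,0,0]],[[0,0,3],[0,0,0]],[[0,0,3],[0,0,0]],[[0,0,2],[0,0,0]],[[0,0,1],[0,0,0]],[[0,0,0],[0,0,0]]]'
python3 -m handwheel '[[[0,0,1],[0,0,0]],[[0,0,1],[0,0,0]],[[0,0,1],[0,0,0]],[[0,0,0],[0,0,0]],[[0,0,0],[0,0,0]]]'
python3 -c "
from h import *
st()"
```

```text
t: 29.5
ee_pos: [438.0, -41.2, 65.7]
tcp_rot: [0.727, 0.686, -0.001, -0.001]
ft_force: [-7.6, 4.3, -2.3]
opening: 12.9
grasp_force: 30.0
t: 30.0
ee_pos: [437.9, -41.2, 62.8]
tcp_rot: [0.727, 0.686, -0.001, -0.001]
ft_force: [-7.8, 4.9, -2.1]
opening: 13.6
grasp_force: 30.0
t 30.0 p [437.9 -41.2  62.8] q [ 0.35  0.33 -0.46  2.23  0.25  0.63 -0.35] F [-7.8  4.9 -2.1] op 13.6 g 30.0
[[ 0.058  0.998 -0.004]
 [ 0.998 -0.058 -0.   ]
 [-0.    -0.004 -1.   ]]
```

```bash
python3 -m handwheel '[[[0,0,1],[0,0,0]],[[0,0,1],[0,0,0]],[[0,0,1],[0,0,0]],[[0,0,0],[0,0,0]],[[0,0,0],[0,0,0]]]'
python3 - <<'E'
from h import *
st()
c=capture("scene"); cv2.imwrite("pics/z8.png",cv2.resize(c["pixels"][90:240,260:400,::-1],None,fx=4,fy=4,interpolation=cv2.INTER_CUBIC)); np.savez("pics/scene8.npz",**c)
E
```

```text
t: 30.5
ee_pos: [438.0, -41.2, 60.1]
tcp_rot: [0.727, 0.686, -0.002, -0.001]
ft_force: [-11.5, 5.0, 11.7]
opening: 13.4
grasp_force: 30.0
t 30.5 p [438.  -41.2  60.1] q [ 0.35  0.34 -0.46  2.23  0.25  0.62 -0.35] F [-11.5   5.   11.7] op 13.4 g 30.0
[[ 0.058  0.998 -0.004]
 [ 0.998 -0.058 -0.   ]
 [-0.001 -0.004 -1.   ]]
```

View pics/z8.png

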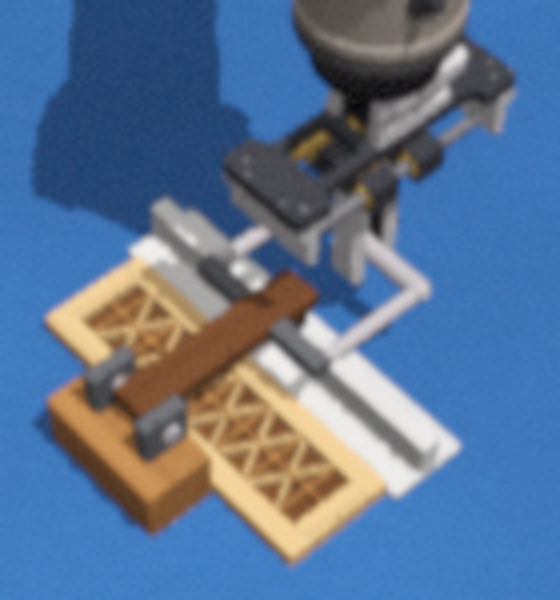

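The pad at (290,290) now bears on the rib, and the straightedge ends at (150,240) and (390,490) haven't moved. Pressing home.

```bash
python3 -m handwheel '[[[0,-0.5,1],[0,0,0]],[[0,-0.5,1],[0,0,0]],[[0,0,0],[0,0,0]],[[0,0,0],[0,0,0]]]'
python3 -m handwheel '[[[0,0,1],[0,0,0]],[[0,0,1],[0,0,0]],[[0,0,0],[0,0,0]],[[0,0,0],[0,0,0]]]'
python3 -c "
from h import *
st()"
```

```text
t: 30.95
ee_pos: [437.9, -41.3, 59.2]
tcp_rot: [0.727, 0.686, -0.001, -0.0]
ft_force: [-15.9, 4.9, 36.7]
opening: 12.9
grasp_force: 30.0
t: 31.35
ee_pos: [437.9, -41.6, 57.3]
tcp_rot: [0.727, 0.686, -0.001, -0.0]
ft_force: [-16.1, 1.8, 39.2]
opening: 12.9
grasp_force: 30.0
t 31.35 p [437.9 -41.6  57.3] q [ 0.35  0.34 -0.46  2.24  0.26  0.61 -0.36] F [-16.1   1.8  39.2] op 12.9 g 30.0
[[ 0.058  0.998 -0.002]
 [ 0.998 -0.058 -0.001]
 [-0.002 -0.002 -1.   ]]
```

```bash
python3 -m handwheel '[[[0,0,0],[0,0,0]],[[0,0,0],[0,0,0]],[[0,0,0],[0,0,0]],[[0,0,-10],[0,0,0]],[[0,0,-20],[0,0,0]],[[0,0,-20],[0,0,0]],[[0,0,-15],[0,0,0]],[[0,0,0],[0,0,0]]]' 0.57
python3 -m handwheel '[[[0,0,0],[0,0,0]],[[0,0,0],[0,0,0]],[[0,0,0],[0,0,0]],[[0,0,0],[0,0,0]],[[0,0,0],[0,0,0]]]' 1
python3 -c "
from h import *
b=bar(0);b[2]=90; go(b,1.511)"
```

```text
t: 32.15
ee_pos: [440.1, -41.3, 124.0]
tcp_rot: [0.727, 0.686, 0.001, 0.001]
ft_force: [-0.3, -0.2, -0.4]
opening: 40.5
grasp_force: 0.0
t: 32.65
ee_pos: [438.8, -41.1, 121.6]
tcp_rot: [0.727, 0.686, -0.0, -0.0]
ft_force: [0.0, -0.6, 0.8]
opening: 4.0
grasp_force: 0.0
t 32.65 p [438.8 -41.1 121.6] q [ 0.4   0.23 -0.5   2.19  0.16  0.76 -0.26] F [ 0.  -0.6  0.8] op 4.0 g 0.0
[[ 0.058  0.998 -0.001]
 [ 0.998 -0.058  0.   ]
 [ 0.    -0.001 -1.   ]]
shift [-0.3 -0.2 25.6] turn [-0.   -0.    0.01]
```

```bash
python3 -m handwheel '[[[0,0,8],[0,0,0]],[[0,0,8],[0,0,0]],[[0,0,6],[0,0,0]],[[0,0,3],[0,0,0]],[[0,0,2],[0,0,0]],[[0,0,1],[0,0,0]],[[0,0,1],[0,0,0]],[[0,0,0],[0,0,0]]]'
python3 -m handwheel '[[[0,0,1],[0,0,0]],[[0,0,1],[0,0,0]],[[0,0,0],[0,0,0]],[[0,0,0],[0,0,0]]]'
python3 -c "
from h import *
st()"
```

```text
t: 33.45
ee_pos: [439.1, -41.2, 93.0]
tcp_rot: [0.727, 0.686, 0.0, 0.0]
ft_force: [-0.2, 0.8, 0.1]
opening: 0.6
grasp_force: 0.0
t: 33.85
ee_pos: [439.3, -41.2, 91.8]
tcp_rot: [0.727, 0.686, 0.0, 0.0]
ft_force: [-6.5, 0.1, 22.7]
opening: 0.5
grasp_force: 11.7
t 33.85 p [439.3 -41.2  91.8] q [ 0.38  0.28 -0.49  2.21  0.2   0.69 -0.31] F [-6.5  0.1 22.7] op 0.5 g 11.7
[[ 0.058  0.998  0.001]
 [ 0.998 -0.058 -0.001]
 [-0.001  0.001 -1.   ]]
```

Contact is at bar-top z≈67, which matches arm angle 0. One firmer press, then retreat and check.

```bash
python3 -m handwheel '[[[0,0,1],[0,0,0]],[[0,0,0.7],[0,0,0]],[[0,0,0],[0,0,0]],[[0,0,0],[0,0,0]],[[0,0,0],[0,0,0]]]'
python3 -m handwheel '[[[0,0,-3],[0,0,0]],[[0,0,-20],[0,0,0]],[[0,0,-40],[0,0,0]],[[0,0,-40],[0,0,0]],[[-40,0,-20],[0,0,0]],[[-45,0,0],[0,0,0]],[[-45,0,0],[0,0,0]],[[-45,0,0],[0,0,0]]]'
python3 -m handwheel '[[[-45,0,0],[0,0,0]],[[-45,0,0],[0,0,0]],[[0,0,0],[0,0,0]]]'
python3 - <<'E'
from h import *
st(); s=capture("scene"); t=capture("top")
a=cv2.resize(s["pixels"][90:240,260:400],(373,400),interpolation=cv2.INTER_CUBIC); b=cv2.resize(t["pixels"][150:260,280:400],(427,391),interpolation=cv2.INTER_CUBIC)
b=np.vstack([b,np.zeros((9,427,3),np.uint8)]); cv2.imwrite("pics/z9.png",np.hstack([a,b])[:,:,::-1])
for an in (-.05,0,.05): print(an,proj(s,bar(an)).round(1))
E
```

```text
t: 34.35
ee_pos: [439.4, -41.2, 91.2]
tcp_rot: [0.727, 0.686, -0.0, 0.001]
ft_force: [-17.4, 1.5, 58.0]
opening: 0.9
grasp_force: 28.1
t: 35.15
ee_pos: [428.5, -217.7, 212.7]
tcp_rot: [0.727, 0.686, 0.0, 0.001]
ft_force: [1.7, -0.2, -0.7]
opening: 0.2
grasp_force: 0.0
t: 35.45
ee_pos: [422.0, -311.3, 211.9]
tcp_rot: [0.73, 0.684, -0.001, 0.0]
ft_force: [0.5, 1.1, 0.2]
opening: 0.5
grasp_force: 0.0
t 35.45 p [ 422.  -311.3  211.9] q [ 0.77  0.22 -0.29  1.95  0.08  0.99  0.38] F [0.5 1.1 0.2] op 0.5 g 0.0
[[ 0.065  0.998 -0.   ]
 [ 0.998 -0.065 -0.001]
 [-0.001 -0.    -1.   ]]
-0.05 [350.6 151.6]
0 [350.8 149.2]
0.05 [350.9 146.9]
```

View pics/z9.png

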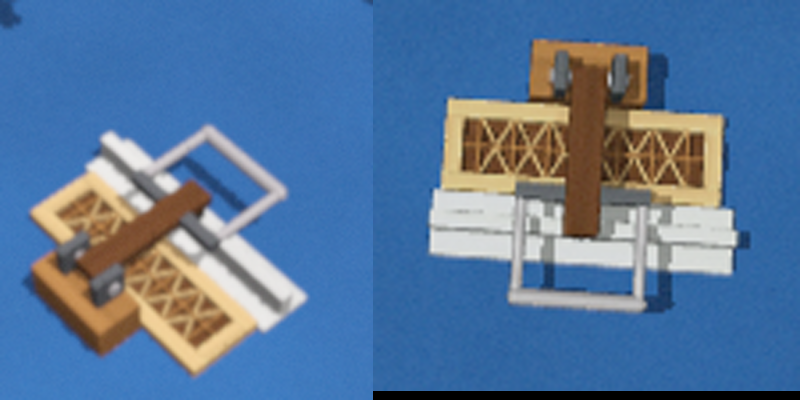

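The straightedge is flush along the front edge: in the top panel its edge runs from (432,190) to (733,207), with roughly even overhang. The arm is level with the pad on the rib, and the bar sits at (577,299). The gripper is clear, so I'm handing it in.

```bash
python3 -c "
from rig import *
print(job_done())"
```

```text
the job is handed in; nothing more can be done
None
```

The job is handed in at about 35 s: the straightedge is flush against the panel's front edge and about centred, the hold-down arm is pressed home on its rib at about 58 N, and the gripper is clear; the verdict was not reported back.

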